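# Lock the wafer chuck's hold-down bar with a hairpin spring clip

## Task

Fold the steel hold-down bar all the way down over the wafer chuck so that the stud comes up through the slot in its end, then pick up the hairpin spring clip and push it sideways onto the stud, between the bar and the stud's head, until it snaps fully home with its arms closed round the stud. The stud is bolted somewhere along its slot, so feel for the snap, do not push harder than about 15 N, let go of it, and leave the things standing around where they are.

Things in the scene. Friction and masses are not known exactly. Their poses are not given: they have to be found in the camera images.
- fixture: Fixed aluminium base plate 245 x 120 x 12 mm (x -127 to +118 mm) with a black round wafer chuck (100 mm across, centre x +5 mm, top 34 mm high), a grey hinge block at its +x end and an upright brass stud near its -x end. Origin on the table under its middle line, z up; +x runs from the stud to the hinge.
- slot (a point): Middle of the range in which the stud may stand: fixture x -85 mm, y 0, 40 mm high (level with the top of the lowered bar); fixture axes. The stud is bolted rigidly at y 0, up to 12 mm off this point along x either way; where is NOT reported. Its polished shank (stud_c0) is 14 mm across; its head 20 mm across, from 50 to 57 mm above the table.
- bar (a joint): Angle of the steel hold-down bar (rad): 0 = down on the chuck, top face 40 mm high, 10 mm under the stud's head; grows as raised. Hinge axis along fixture y at x +98 mm, 37.5 mm high. Bar 46 mm wide, 5 mm thick, reaching 216 mm from the axis to -x, with a slot 22 mm wide for the stud at 160 to 206 mm. Stiff hinge (about 2 N at 125 mm), stays where left, stops at 0.
- clip: Loose hairpin spring clip, 70 g: upright black grip block 24 (x) x 14 (y) x 34 mm high; at its foot, 6 mm thick, a dark steel spine 12 mm wide reaches to x +53.5 mm between two sprung arms of 6 mm wire reaching to x +87 mm, 34 mm across at the mouth. Origin: centre of the block's underside; z up; +x towards the open mouth.
- pocket (a point): Centre of the pocket for the shank: clip x +62 mm, 3 mm above the underside; clip axes. Gap between the arms: mouth 22 mm, 7.8 mm at the bulges (clip x +72 mm), 14.6 mm here. Passing the bulges takes about 4 to 12 N, then the force falls to nothing or below as the arms close in behind; 1.5 mm past the seat the spine meets the shank and the force rises steeply.
- jaw_left (a joint): Opening angle of the clip's arm on its +y side (rad), sprung to 0 = closed; about 0.06 when its bulge is on the shank.
- jaw_right (a joint): The same for the arm on the -y side.
- dishes: Bystander: stack of clear flat dishes, 90 mm across, 27 mm high, on the table. Origin centre of the underside.
- objective: Bystander: black microscope objective standing on the table, 32 mm across, 50 mm high. Origin centre of the underside.
- samplebox: Bystander: white sample box with an orange lid, 82 x 62 x 42 mm, on the table. Origin centre of the underside.
There are look-alikes about, which are no part of the job. There is more than one size of the clip; the job needs the middle-sized.

How it is judged:
On the way, in this order (a step that is already met when the one before it is completed fails the run):
1. the hold-down bar is folded fully down (value of joint bar below 0.04 rad), for 0.2 s.
2. the clip is on the stud between bar and head, with the shank in its pocket and both arms closed (horizontal distance between pocket and stud_c0 below 0.0035 m and z of pocket in the frame of fixture between 0.038 and 0.05 m and value of joint each of jaw_left, jaw_right below 0.03 rad and value of joint bar below 0.04 rad), for 0.2 s.
At the end, for the whole second after the job is handed in: The bar is down (0.04 rad); the clip lies between bar and stud head (pocket 38 to 50 mm high), the shank in its pocket (pocket centre within 3.5 mm of the shank's axis), both arms closed (0.03 rad), at rest and released (all of step 2 and linear speed of clip below 0.02 m/s); the robot touches nothing.
It fails at once if the clip is pressed against the stud, bar or fixture with more than 25 N (contact force between clip and fixture above 25 N).
It fails at once if a bystander (dishes, objective, sample box) is moved more than 30 mm (distance of any of dishes, objective, samplebox from where it was at the start of the episode above 0.03 m).
It also fails if it takes over 58 s, if anything falls off the work surface, if the arm or the gripper's body presses on something with over 40 N, if the wrist force passes 120 N, or if a joint passes its speed limit or range.

## Robot

A 6-joint arm with a two-finger parallel gripper is mounted at the origin on the work surface. World frame = base frame: x ahead of the robot, y to its left, z up, the work surface at z = 0. Lengths are in m, angles in rad, forces in N, time in s.
With the tool pointing down it reaches from about 0.4 to 0.825 m from the base axis. Payload 7 kg.
Tool frame: the origin (TCP) lies between the finger pads; the fingertips stand 8 mm ahead of it and the grasp point (between the pads) lies 11 mm behind it (arm.finger_overhang is the distance from the TCP to the fingertips, in m); z points along the fingers, y is the line along which they close (so a half turn about z gives the same grasp; the last joint's range is limited). The gripper opens to 88 mm and grips with 3 to 60 N. Pads are 19 mm wide; open, the fingers measure 130 mm over their backs; the gripper's body (78 mm by 193 mm) begins 47 mm behind the grasp point.
Start: joints at [1.533, 0.359, 0.012, 0, -1.224, -0.288], TCP at [0.216, 0.639, 0.235] pointing down, gripper open.
Joint ranges: [-3.07, 3.07], [-1.43, 2.12], [-1.02, 1.25], [-3.03, 1.67], [-3.05, -0], [-3.03, 3.03]. Speed limits (rad/s): [2.39, 2.39, 3.01, 3.14, 3.14, 3.14].

## Interface

Orientations are given as [roll, pitch, yaw] about the fixed x, y, z axes, in that order (R = Rz(yaw) Ry(pitch) Rx(roll)).
In Python, from station import arm gives the robot as it stands.
- The arm moves only by the tool move_arm, never from a script. Its argument "rows" is text: rows parted by semicolons, each of 7 numbers parted by spaces: the turn, a rotation vector about the tool's x, y, z in degrees, then the shift along the tool's x, y, z in m, then the finger opening in m, from 0 to 0.0876. A call has 1 to 8 rows; each row shifts and turns the commanded pose from where the row before left it, along the tool's axes as they then stand; what a row does not reach is not made up. A row lasts 1/8 s, in which the tool goes at most 62.5 mm and 10.7 degrees, less where a joint would pass 70% of its speed; a pose out of reach is approached as far as the arm can. A call is refused whole if a number of a shift passes 0.0625 or a number of a turn 10.7, either way. A call with a gripper value outside its range is refused whole. The fingers move at their own pace and stop on an object; "squeeze" is the grip in N (left out, the last holds). Time passes only in rows, so rows that do not move let the fingers close. It gives the time, the measured TCP pose, the force, the opening and the grip force at its end, in the units of the state.
- arm.get_state(): the state, without advancing time (a new reading comes with each control period).
- arm.grab_frame(name): name is "scene" or "top"; returns (picture, depth): 420x560x3 uint8, blue, green, red; 420x560 float32, m along the optical axis (not along the pixel's ray), 0 where there is no reading.
- arm.camera_model(name): a dict with "mtx" (3x3 intrinsics, pixels), "camera_from_world" (4x4, takes a point from world to camera coordinates). Camera axes: x right, y down, z forward; pixel columns grow to the right and rows downward; lengths in m; the calibration is good to about 2 mm. A picture is of the moment at which its call begins. camera_model takes no time and is no camera call.
- arm.job_done(): hands the job in; it is judged then, once.
The state is a dict: "t": time; "q": joint angles; "qd": joint speeds; "joint_efforts": joint torques, N m; "eef_pos": TCP position; "ee_rot": TCP orientation; "force": force on the tool from outside, world axes, zero at the start; "moment": the same for the moment, N m; "width": finger opening in m; "gripper_force": force on a finger pad.
Only numpy, scipy, OpenCV 4.12 (cv2) and the standard library are available. Lean on these libraries where they do the work, as an engineer would, in place of code of your own. Each camera call takes 0.05 s, during which the arm holds its last target. There are 200 camera calls.

## Working session

There is one attempt and no reset: what is moved stays moved. The work goes in short steps, Python scripts to look and compute and a tool call to move; the robot and the scene stay as the last step left them, time stands still between calls to the robot, and variables do not carry over. Pictures are saved under pics/ and viewed, at most 10 in all, crops included, and the job is handed in when it is done.

Besides the shell and the picture viewer there is one more tool, called after ">>>" in YAML: its name, and indented under it one key for each argument. move_arm: Moves the arm, as the interface text tells. Its arguments: {"type":"object","properties":{"rows":{"type":"string"},"squeeze":{"type":"number"}},"required":["rows"]}

```bash
ls; mkdir -p pics; python3 - <<'E'
from station import arm
import cv2,numpy as np
for n in("scene","top"):
    p,d=arm.grab_frame(n); cv2.imwrite(f"pics/{n}0.png",p); np.save(f"{n}0.npy",d)
    m=arm.camera_model(n); print(n,m["mtx"].tolist()); print(np.round(m["camera_from_world"],3).tolist())
print(arm.get_state())
E
```

```text
pics
scene [[449.0043883638017, 0.0, 284.59274775019037], [0.0, 449.0043883638017, 210.72761752526856], [0.0, 0.0, 1.0]]
[[0.034, 0.999, 0.002, -0.008], [0.775, -0.025, -0.631, -0.42], [-0.631, 0.023, -0.776, 1.503], [0.0, 0.0, 0.0, 1.0]]
top [[530.2664599537922, 0.0, 287.43462486511595], [0.0, 530.2664599537922, 213.84652364625697], [0.0, 0.0, 1.0]]
[[0.013, -1.0, 0.004, -0.023], [-0.99, -0.013, -0.137, 0.567], [0.137, -0.002, -0.991, 1.158], [0.0, 0.0, 0.0, 1.0]]
{'t': 0.1, 'q': array([ 1.53308606e+00,  3.59331868e-01,  1.11936258e-02, -3.24687339e-04,
       -1.22409068e+00, -2.88088349e-01]), 'qd': array([-0.00049595, -0.00258055,  0.0029808 ,  0.0010931 ,  0.00068858,
       -0.00137164]), 'joint_efforts': array([-4.62521766e-04, -5.84159768e+01,  2.93751061e+01,  7.01533824e+00,
        1.01758653e-02, -5.24193570e-05]), 'eef_pos': array([0.21593551, 0.6391023 , 0.23372149]), 'ee_rot': array([ 3.14013237e+00, -1.14401323e-04, -3.25909075e-01]), 'force': array([-0.01542779,  0.51361328, -0.30717459]), 'moment': array([-0.01634085, -0.00418436,  0.01229395]), 'gripper_force': 0.0, 'width': 0.08757592508787682}
```

View pics/scene0.png

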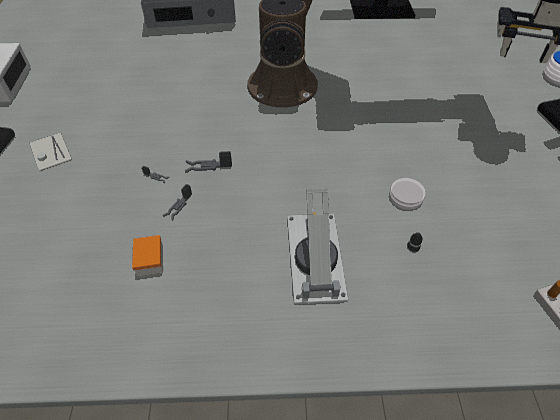

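View pics/top0.png

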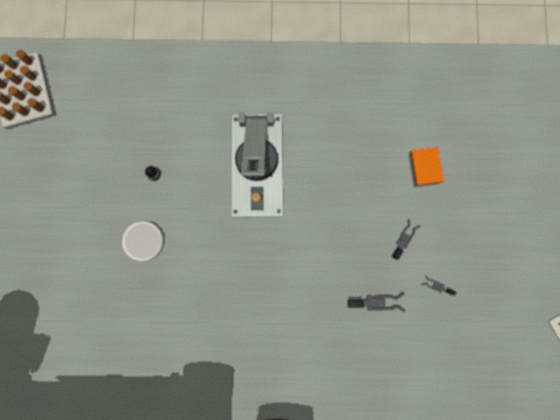

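Look-alikes, in top-view pixels: large clip (376,302), small clip (438,286) and middle clip (404,240). I choose the one at (404,240). The stud is at (256,197), and the bar is raised over the chuck. Next I check the clip in a close crop and measure.

```bash
cat > h.py <<'E'
from station import arm
import cv2,numpy as np
def cam(n):
    m=arm.camera_model(n); return np.array(m["mtx"]),np.array(m["camera_from_world"])
def ray(n,uv,z):
    K,T=cam(n); R,t=T[:3,:3],T[:3,3]; c=-R.T@t
    uv=np.atleast_2d(np.float64(uv)); d=np.c_[uv,np.ones(len(uv))]@np.linalg.inv(K).T@R
    return c+d*((z-c[2])/d[:,2])[:,None]
def proj(n,P):
    K,T=cam(n); q=(np.atleast_2d(P)@T[:3,:3].T+T[:3,3])@K.T; return q[:,:2]/q[:,2:]
def cloud(n,d):
    K,T=cam(n); v,u=np.mgrid[:420,:560]; p=np.stack([(u-K[0,2])*d/K[0,0],(v-K[1,2])*d/K[1,1],d],-1)
    return (p-T[:3,3])@T[:3,:3]
E
python3 - <<'E'
from h import *
t=cv2.imread("pics/top0.png"); s=cv2.imread("pics/scene0.png")
r=lambda a,x,y,w,h:cv2.resize(a[y:y+h,x:x+w],(400,300),interpolation=cv2.INTER_CUBIC)
a=np.vstack([np.hstack([r(t,380,212,80,60),r(t,345,260,80,60)]),np.hstack([r(t,186,105,160,120),r(s,240,185,160,120)])])
cv2.imwrite("pics/crop0.png",a)
P=cloud("top",np.load("top0.npy")); 
# plate: white mask
g=cv2.cvtColor(t,cv2.COLOR_BGR2GRAY); m=np.uint8((P[...,2]>.006)&(P[...,2]<.018)); m[:, :220]=0;m[:,300:]=0;m[:100]=0;m[230:]=0
w=np.uint8(g>185);w[:100]=0
c=max(cv2.findContours(w[:, 200:320].copy(),0,2)[0],key=cv2.contourArea)+[[200,0]]
print("plate",cv2.minAreaRect(c),ray("top",cv2.boxPoints(cv2.minAreaRect(c)),.012).round(4).tolist())
print("stud",ray("top",[256,197],.057).round(4))
for n,(u,v) in (("bar",(250,160)),("bar",(250,135)),("bar",(256,150)),("stud",(256,197))): print(n,u,v,P[v,u].round(4))
# clip
k=np.uint8(g<115); k[:212]=0;k[272:]=0;k[:,:385]=0;k[:,430:]=0
for c in cv2.findContours(k,0,2)[0]:
    if cv2.contourArea(c)>20: print(cv2.minAreaRect(c))
b=np.uint8(g<45)*k; n,l,st,ce=cv2.connectedComponentsWithStats(b); print("block",st,ce, P[253,397])
E
```

```text
plate ((256.5, 168.0), (49.0, 94.0), 0.0) [[0.5668, 0.112, 0.012], [0.7912, 0.1181, 0.012], [0.7928, 0.0022, 0.012], [0.5683, -0.001, 0.012]]
stud [[0.6019 0.0549 0.057 ]]
bar 250 160 [0.6909 0.0715 0.0383]
bar 250 135 [0.7354 0.0692 0.0881]
bar 256 150 [0.6897 0.0525 0.1331]
stud 256 197 [0.6015 0.0547 0.0597]
((402.92486572265625, 239.68455505371094), (13.036924362182617, 41.60023498535156), 31.607501983642578)
block [[     0      0    560    420 235151]
 [   393    248      9     10     49]] [[279.47552849 209.4909909 ]
 [396.93877551 252.73469388]] [ 0.48252865 -0.26284041  0.03501954]
```

View pics/crop0.png

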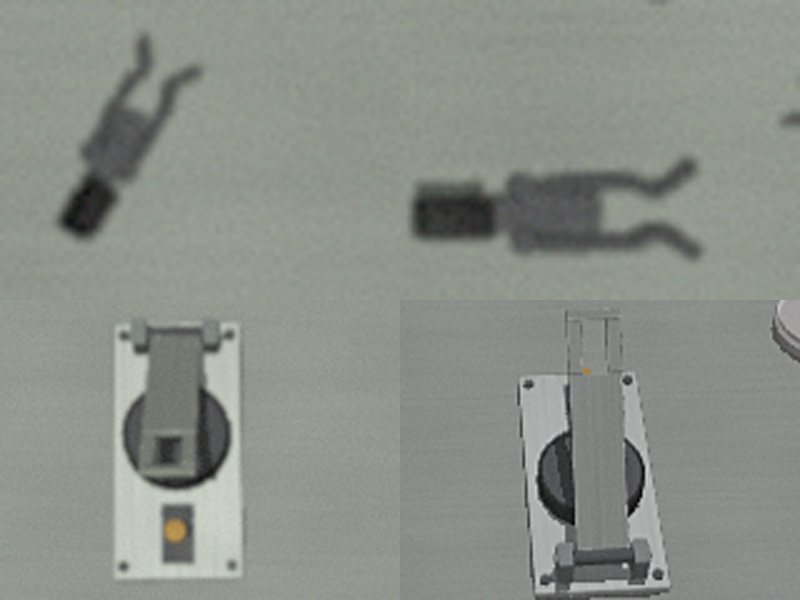

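The crops show the middle clip (block lower left, mouth upper right, about 99 mm long; the large one is about 122 mm), the stud head through its slot, and the bar raised. Refining the fixture axes, the bar angle and the clip pose.

```bash
python3 - <<'E'
from h import *
t=cv2.imread("pics/top0.png"); g=cv2.cvtColor(t,cv2.COLOR_BGR2GRAY); P=cloud("top",np.load("top0.npy"))
G=cv2.GaussianBlur(g,(3,3),0)
for th in(160,168,175):
    w=np.uint8(G>th);w[:100]=0;w[230:]=0;w[:,:215]=0;w[:,300:]=0
    c=max(cv2.findContours(w,0,2)[0],key=cv2.contourArea)[:,0]
    ys=np.arange(125,208); L=[c[c[:,1]==y,0].min() for y in ys]; R=[c[c[:,1]==y,0].max() for y in ys] if 0 else 0
    L=[];R=[];
    for y in ys:
        x=np.flatnonzero(w[y]); L.append(x.min()-.5);R.append(x.max()+.5)
    X=ray("top",np.c_[(np.array(L)+R)/2,ys],.012); f=np.polyfit(X[:,0],X[:,1],1)
    xs=np.arange(236,278); col=[np.flatnonzero(w[:,x]) for x in xs]
    A=ray("top",np.c_[xs,[q.max()+.5 for q in col]],.012);B=ray("top",np.c_[xs,[q.min()-.5 for q in col]],.012)
    print(th,"axis yaw",np.arctan(f[0]),"y at .6",np.polyval(f,.6),"x ends",np.median(A[:,0]),np.median(B[:,0]),"width",np.median(np.array(R)-L), "edge yaws",-np.polyfit(A[:,1],A[:,0],1)[0])
h=cv2.cvtColor(t,cv2.COLOR_BGR2HSV); m=cv2.inRange(h,(8,80,80),(30,255,255)); m[:185]=0;m[210:]=0;m[:,:240]=0;m[:,275:]=0
M=cv2.moments(m,True);uv=[M["m10"]/M["m00"],M["m01"]/M["m00"]];print("stud",uv,M["m00"],ray("top",uv,.057))
for n in("top","scene"):
  Q=cloud(n,np.load(n+"0.npy")); Q=Q.reshape(-1,3)
  k=(Q[:,2]>.06)&(Q[:,0]>.55)&(Q[:,0]<.8)&(abs(Q[:,1]-.058)<.04); q=Q[k]; print(n,k.sum())
  for z in np.arange(.06,.26,.02):
    s=q[abs(q[:,2]-z)<.01]
    if len(s): print(z.round(2),len(s),np.median(s,0).round(4),s[:,1].min().round(3),s[:,1].max().round(3))
# clip
k=np.uint8(g<125); k[:212]=0;k[272:]=0;k[:,:385]=0;k[:,424:]=0
n,l,st,ce=cv2.connectedComponentsWithStats(k); i=1+np.argmax(st[1:,4]); v,u=np.nonzero(l==i)
kb=g[v,u]<60
X=ray("top",np.c_[u,v],.003)
sel=~kb; c=X[sel,:2].mean(0); e,V=np.linalg.eigh(np.cov(X[sel,:2].T)); d=V[:,1]; d*=np.sign(d[0]); pr=(X[:,:2]-c)@d
B=ray("top",[[u[g[v,u]<50].mean(),v[g[v,u]<50].mean()]],.03)[0]
print("clip axis",np.degrees(np.arctan2(d[1],d[0])),"cent",c,"range",pr.min(),pr.max(),"block",B,"perp off",np.cross(d,B[:2]-c),"along",(B[:2]-c)@d)
E
```

```text
Traceback (most recent call last):
ValueError: zero-size array to reduction operation minimum which has no identity
```

```bash
python3 - <<'E'
from h import *
t=cv2.imread("pics/top0.png"); g=cv2.cvtColor(t,cv2.COLOR_BGR2GRAY)
G=cv2.GaussianBlur(g,(3,3),0)
for th in(160,168,175):
    w=np.uint8(G>th);w[:100]=0;w[230:]=0;w[:,:215]=0;w[:,300:]=0
    ys=np.arange(125,208);L=[];R=[]
    for y in ys:
        x=np.flatnonzero(w[y]); L.append(x.min()-.5);R.append(x.max()+.5)
    X=ray("top",np.c_[(np.array(L)+R)/2,ys],.012); f=np.polyfit(X[:,0],X[:,1],1)
    xs=np.arange(236,278); col=[np.flatnonzero(w[:,x]) for x in xs]
    A=ray("top",np.c_[xs,[q.max()+.5 for q in col]],.012);B=ray("top",np.c_[xs,[q.min()-.5 for q in col]],.012)
    print(th,"axis yaw",np.arctan(f[0]),"y at .6",np.polyval(f,.6),"x ends",np.median(A[:,0]),np.median(B[:,0]),"width",np.median(np.array(R)-L), "edge yaws",-np.polyfit(A[:,1],A[:,0],1)[0])
h=cv2.cvtColor(t,cv2.COLOR_BGR2HSV); m=cv2.inRange(h,(8,80,80),(30,255,255)); m[:185]=0;m[210:]=0;m[:,:240]=0;m[:,275:]=0
M=cv2.moments(m,True);uv=[M["m10"]/M["m00"],M["m01"]/M["m00"]];print("stud",uv,M["m00"],ray("top",uv,.057))
for n in("top","scene"):
  Q=cloud(n,np.load(n+"0.npy")); Q=Q.reshape(-1,3)
  k=(Q[:,2]>.06)&(Q[:,0]>.55)&(Q[:,0]<.8)&(abs(Q[:,1]-.058)<.04); q=Q[k]; print(n,k.sum())
  for z in np.arange(.06,.26,.02):
    s=q[abs(q[:,2]-z)<.01]
    if len(s): print(z.round(2),len(s),np.median(s,0).round(4),s[:,1].min().round(3),s[:,1].max().round(3))
k=np.uint8(g<125); k[:212]=0;k[272:]=0;k[:,:385]=0;k[:,424:]=0
n,l,st,ce=cv2.connectedComponentsWithStats(k); i=1+np.argmax(st[1:,4]); v,u=np.nonzero(l==i)
X=ray("top",np.c_[u,v],.003)
sel=g[v,u]>=60; c=X[sel,:2].mean(0); e,V=np.linalg.eigh(np.cov(X[sel,:2].T)); d=V[:,1]; d*=np.sign(d[0]); pr=(X[:,:2]-c)@d
b=g[v,u]<50;B=ray("top",[[u[b].mean(),v[b].mean()]],.03)[0]
print("clip axis",np.degrees(np.arctan2(d[1],d[0])),"cent",c,"range",pr.min(),pr.max(),"block",B,"perp off",d[0]*(B-0)[1]-d[1]*B[0]-(d[0]*c[1]-d[1]*c[0]),"along",(B[:2]-c)@d)
E
```

```text
160 axis yaw 0.026972689530179103 y at .6 0.05616468031020136 x ends 0.5640127695230829 0.6521206034773528 width 51.0 edge yaws 0.01332616646576559
168 axis yaw 0.034380932124271145 y at .6 0.05487218072902771 x ends 0.5663407420118944 0.6521206034773528 width 50.0 edge yaws 0.034584978039107594
175 axis yaw 0.02970410169308892 y at .6 0.05582478571853791 x ends 0.5663407420118944 0.6512819737252182 width 50.0 edge yaws 0.013333082328912876
stud [255.8840579710145, 196.92753623188406] 69.0 [[0.60210703 0.05516179 0.057     ]]
top 989
0.06 90 [0.763  0.0595 0.0642] 0.037 0.083
0.08 154 [0.747  0.0593 0.0798] 0.036 0.082
0.1 161 [0.7243 0.0588 0.1007] 0.036 0.082
0.12 165 [0.7016 0.0583 0.1201] 0.036 0.081
0.14 186 [0.6788 0.0565 0.1398] 0.035 0.08
0.16 102 [0.6551 0.0567 0.1604] 0.034 0.08
0.18 131 [0.6322 0.0564 0.1794] 0.034 0.079
scene 1592
0.06 146 [0.7603 0.0583 0.0646] 0.036 0.081
0.08 301 [0.7431 0.0583 0.0797] 0.035 0.081
0.1 296 [0.7198 0.057  0.0996] 0.034 0.08
0.12 306 [0.6969 0.0575 0.12  ] 0.034 0.08
0.14 251 [0.6753 0.0546 0.1387] 0.033 0.079
0.16 160 [0.6516 0.0444 0.16  ] 0.033 0.079
0.18 132 [0.6324 0.0565 0.1767] 0.032 0.078
clip axis -28.87466960084857 cent [ 0.5184509  -0.28740822] range -0.05381126469331903 0.045397331378340594 block [ 0.48333453 -0.26420985  0.03      ] perp off 0.003356776522370597 along -0.04195302086205174
```

Fixture: yaw about 0.027, stud about (0.602, 0.055), hinge x about 0.79, bar at about 41°. Clip block: (0.483, -0.264), axis about -31°. I fold the bar first, with the fingers closed.

>>> move_arm:
  rows: "0 0 0 0.0515 0.0338 0 0;0 0 0 0.0515 0.0338 0 0;0 0 0 0.0515 0.0338 0 0;0 0 0 0.0515 0.0338 0 0;0 0 0 0.0515 0.0338 0 0;0 0 0 0.0515 0.0338 0 0;0 0 0 0.0515 0.0338 0 0;0 0 0 0.0515 0.0338 0 0"
  squeeze: 20

```text
t: 1.1
eef_pos: [0.5206, 0.2496, 0.2345]
ee_rot: [3.142, 0.0, -0.326]
force: [0.5, 0.4, 0.3]
width: 0.013
gripper_force: 0.0
```

>>> move_arm:
  rows: "0 0 0 0.0515 0.0338 0 0;0 0 0 0.0515 0.0338 0 0;0 0 0 0.0515 0.0338 0 0;0 0 0 0.0515 0.0338 0 0;0 0 0 0 0 0 0"

```text
t: 1.72
eef_pos: [0.6731, 0.0535, 0.2328]
ee_rot: [3.14, 0.002, -0.331]
force: [-0.5, 1.3, -1.3]
width: 0.0008
gripper_force: 0.0
```

>>> move_arm:
  rows: "0 0 0 0 0 0.035 0;0 0 0 0 0 0.03 0;0 0 0 0 0 0.02 0;0 0 0 0 0 0.02 0;0 0 0 0 0 0.02 0;0 0 0 0 0 0.02 0;0 0 0 0 0 0.02 0;0 0 0 0 0 0 0"

```text
t: 2.72
eef_pos: [0.6702, 0.0576, 0.0678]
ee_rot: [3.14, 0.003, -0.325]
force: [0.5, 0.0, 0.9]
width: 0.0004
gripper_force: 0.0
```

>>> move_arm:
  rows: "0 0 0 0 0 0.006 0;0 0 0 0 0 0.005 0;0 0 0 0 0 0.003 0;0 0 0 0 0 0.002 0;0 0 0 0 0 0.0 0"

```text
t: 3.35
eef_pos: [0.6718, 0.0573, 0.0535]
ee_rot: [3.142, -0.0, -0.326]
force: [0.1, 0.3, 0.0]
width: 0.0001
gripper_force: 0.0
```

>>> move_arm:
  rows: "0 0 0 0 0 0.003 0;0 0 0 0 0 0.002 0;0 0 0 0 0 0.001 0;0 0 0 0 0 0 0"

```text
t: 3.85
eef_pos: [0.6718, 0.0573, 0.0483]
ee_rot: [3.142, -0.0, -0.326]
force: [-2.5, 0.7, 6.6]
width: 0.0004
gripper_force: 3.1
```

```bash
python3 - <<'E'
from h import *
p,d=arm.grab_frame("scene"); cv2.imwrite("pics/s1.png",cv2.resize(p[150:310,200:420],(770,560),interpolation=cv2.INTER_CUBIC))
Q=cloud("scene",d).reshape(-1,3)
for x in np.arange(.57,.66,.01):
    k=(abs(Q[:,0]-x)<.005)&(abs(abs(Q[:,1]-.056)-.017)<.004)
    if k.sum(): print(x.round(3),k.sum(),np.median(Q[k],0))
print(arm.get_state()["force"])
E
```

```text
0.63 17 [0.63098109 0.04298274 0.47909665]
0.64 28 [0.64007063 0.05583544 0.48084466]
0.65 36 [0.65088651 0.04250096 0.4822977 ]
0.66 44 [0.6601845  0.04046698 0.48206728]
[-2.59004198  1.3034753   5.57123522]
```

View pics/s1.png

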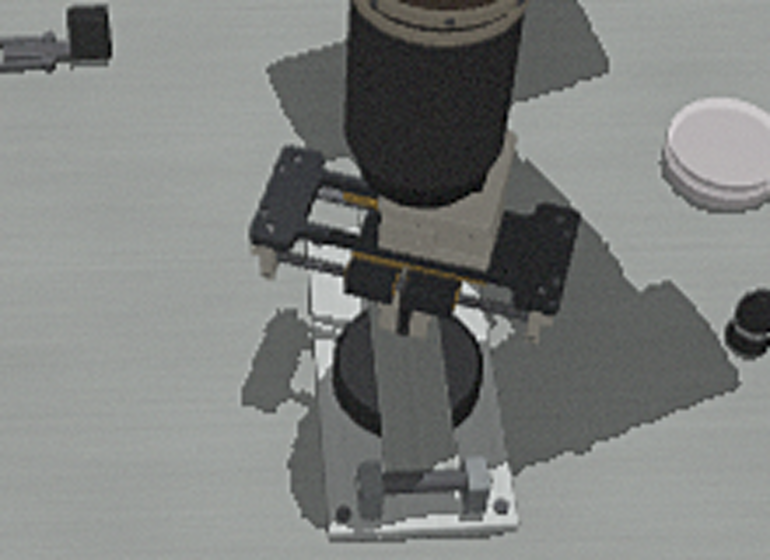

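The crop shows the bar lying flat on the chuck under the fingertips, and 6 N says it is on its stop. Next I lift off and go over to the clip.

>>> move_arm:
  rows: "0 0 0 0 0 -0.03 0;0 0 0 0 0 -0.05 0;0 0 0 0 0 -0.05 0;0 0 6.4 -0.0126 0.0608 0 0.05;0 0 6.4 -0.0126 0.0608 0 0.05"

```text
t: 4.53
eef_pos: [0.6027, -0.0466, 0.1778]
ee_rot: [-3.141, -0.001, -0.552]
force: [0.5, -1.5, -0.2]
width: 0.0148
gripper_force: 0.0
```

```bash
python3 - <<'E'
from h import *
p,d=arm.grab_frame("top"); cv2.imwrite("pics/t2.png",p)
print(arm.get_state()["eef_pos"],arm.get_state()["ee_rot"])
s,ds=arm.grab_frame("scene"); cv2.imwrite("pics/s2.png",s)
a=cv2.resize(p[100:220,200:300],(400,480),interpolation=cv2.INTER_CUBIC); b=cv2.resize(s[170:250,150:217],(400,480),interpolation=cv2.INTER_CUBIC)
cv2.imwrite("pics/c2.png",np.hstack([a,b]))
E
```

```text
[ 0.59716981 -0.05124467  0.17762145] [ 3.14029942e+00  2.31577975e-03 -5.60778697e-01]
```

View pics/c2.png

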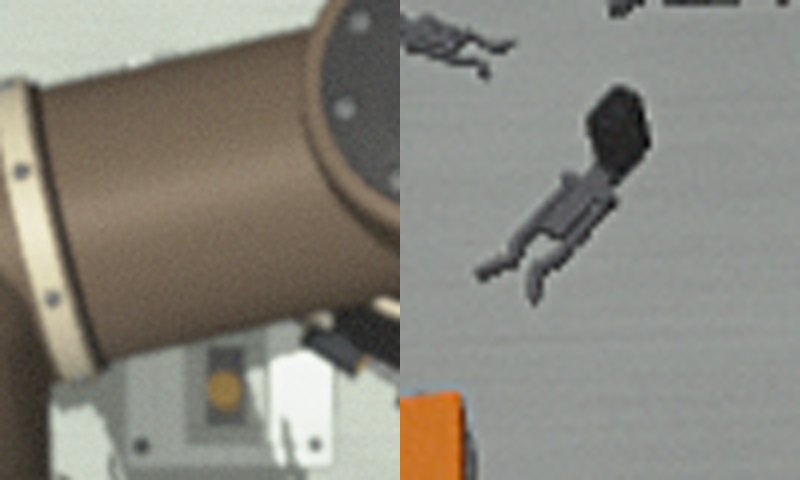

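The left half shows the bar down with the brass stud head in its slot at crop (224,390). The right half shows the clip undisturbed, block at crop (618,135) and mouth at (508,286). A quick cross-check of the clip axis from this view.

```bash
python3 - <<'E'
from h import *
f=lambda x,y:[150+(x-400)/5.97,170+y/6]
A=ray("scene",[f(508,286)],.004)[0];B=ray("scene",[f(606,184)],.004)[0]; T=ray("scene",[f(619,113)],.034)[0]
print(A,B,np.degrees(np.arctan2(*(A-B)[1::-1])),"blocktop",T)
K=np.array([.4833,-.2642]); print(np.degrees(np.arctan2(*(A[:2]-K)[::-1])),np.hypot(*(A[:2]-K)))
E
```

```text
[ 0.55812936 -0.30773952  0.004     ] [ 0.50254893 -0.27209884  0.004     ] -32.669825819687425 blocktop [ 0.48815002 -0.2629024   0.034     ]
-30.193019220148365 0.08657437562638853
```

>>> move_arm:
  rows: "0 0 0 0.0039 0.0599 0 0.05;0 0 0 0.0039 0.0599 0 0.05;0 0 0 0.0039 0.0599 0 0.05;0 0 0 0.0039 0.0599 0 0.05;0 0 0 0 0 0.04 0.05;0 0 0 0 0 0.04 0.05;0 0 0 0 0 0 0.05;0 0 0 0 0 0 0.05"

```text
t: 5.62
eef_pos: [0.4924, -0.2586, 0.0988]
ee_rot: [3.141, -0.001, -0.548]
force: [0.5, -0.0, 0.1]
width: 0.0496
gripper_force: 0.0
```

```bash
python3 - <<'E'
from h import *
s,d=arm.grab_frame("scene"); cv2.imwrite("pics/s3.png",cv2.resize(s[130:250,120:280],(800,600),interpolation=cv2.INTER_CUBIC))
st=arm.get_state(); print(st["eef_pos"],st["ee_rot"],st["q"],st["width"])
y=st["ee_rot"][2];e=np.array([.485,-.2635])-st["eef_pos"][:2];print(e@[np.cos(y),np.sin(y)],e@[np.sin(y),-np.cos(y)])
E
```

```text
[ 0.49278066 -0.25854876  0.09925428] [-3.14115393e+00 -2.35217259e-03 -5.48215951e-01] [-1.30922205e-01  2.91576899e-01 -4.28792451e-01  7.36282104e-04
 -8.48098970e-01  1.15301676e+00] 0.049645518994850424
-0.0040600340507571595 0.008280678674579859
```

View pics/s3.png

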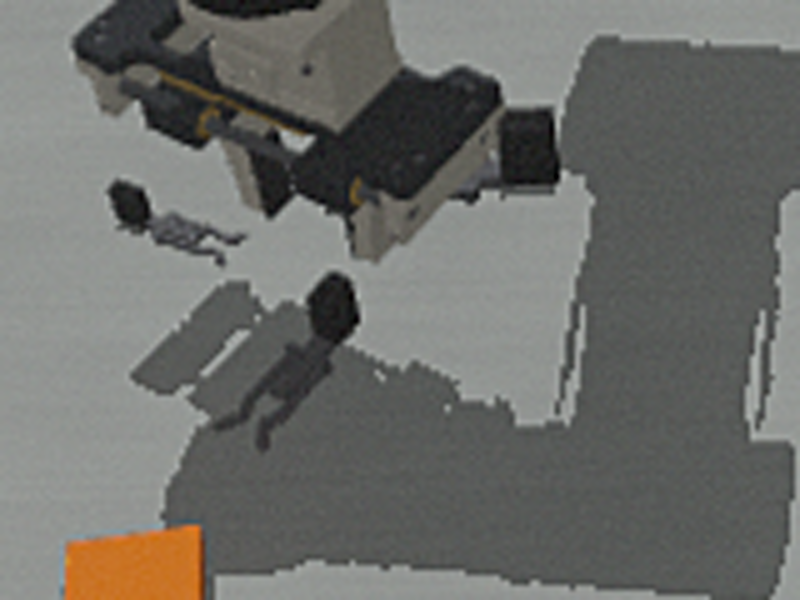

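The gripper hovers square over the clip (block at crop (333,305)). I correct by -4/+8 mm, descend and close.

>>> move_arm:
  rows: "0 0 0 -0.004 0.0083 0 0.05;0 0 0 0 0 0.04 0.05;0 0 0 0 0 0.03 0.05;0 0 0 0 0 0.01 0.05;0 0 0 0 0 0.004 0.05;0 0 0 0 0 0 0.05"

```text
t: 6.42
eef_pos: [0.4843, -0.2636, 0.0145]
ee_rot: [-3.141, -0.001, -0.549]
force: [-0.8, -1.2, -0.2]
width: 0.0499
gripper_force: 0.0
```

>>> move_arm:
  rows: "0 0 0 0 0 0 0.03;0 0 0 0 0 0 0.02;0 0 0 0 0 0 0.01;0 0 0 0 0 0 0.005;0 0 0 0 0 0 0.005;0 0 0 0 0 0 0.005"
  squeeze: 40

```text
t: 7.18
eef_pos: [0.4836, -0.2635, 0.0137]
ee_rot: [3.141, -0.0, -0.549]
force: [-0.8, 0.8, 3.2]
width: 0.014
gripper_force: 39.9
```

>>> move_arm:
  rows: "0 0 0 0 0 -0.04 0.005;0 0 0 0 0 -0.05 0.005;0 0 -8.25 0 0 0 0.005;0 0 -8.25 0 0 0 0.005;0 0 -8.25 0 0 0 0.005;0 0 -8.25 0 0 0 0.005;0 0 0 0 0 0 0.005"

```text
t: 8.05
eef_pos: [0.4835, -0.2633, 0.1033]
ee_rot: [-3.141, 0.0, 0.026]
force: [0.7, 0.3, -0.4]
width: 0.0137
gripper_force: 39.9
```

>>> move_arm:
  rows: "0 0 0 0.002 -0.0526 0 0.005;0 0 0 0.002 -0.0526 0 0.005;0 0 0 0.002 -0.0526 0 0.005;0 0 0 0.002 -0.0526 0 0.005;0 0 0 0.002 -0.0526 0 0.005;0 0 0 0.002 -0.0526 0 0.005;0 0 0 0 0 0 0.005;0 0 0 0 0 0 0.005"

```text
t: 9.05
eef_pos: [0.4869, 0.0526, 0.1034]
ee_rot: [3.141, 0.0, 0.025]
force: [-0.2, 0.1, -0.5]
width: 0.0134
gripper_force: 39.9
```

```bash
python3 - <<'E'
from h import *
st=arm.get_state(); print(st["eef_pos"],st["ee_rot"],st["q"],st["width"],st["force"])
r=lambda a,x,y,w,h:cv2.resize(a[y:y+h,x:x+w],(400,500),interpolation=cv2.INTER_CUBIC)
s,d=arm.grab_frame("scene");t,dt=arm.grab_frame("top"); cv2.imwrite("pics/s4f.png",s);cv2.imwrite("pics/t4f.png",t);np.save("s4.npy",d);np.save("t4.npy",dt)
cv2.imwrite("pics/c4.png",np.hstack([r(s,270,180,80,100),r(t,216,170,80,100)]))
E
```

```text
[0.48691406 0.05257036 0.10338942] [3.14148220e+00 4.83893918e-04 2.54696812e-02] [ 5.09851136e-01  1.87298528e-01 -5.63928441e-01 -1.74490012e-04
 -8.20049027e-01  1.08653396e+00] 0.0134336126248451 [-0.16181621  0.08935535 -0.48986744]
```

View pics/c4.png

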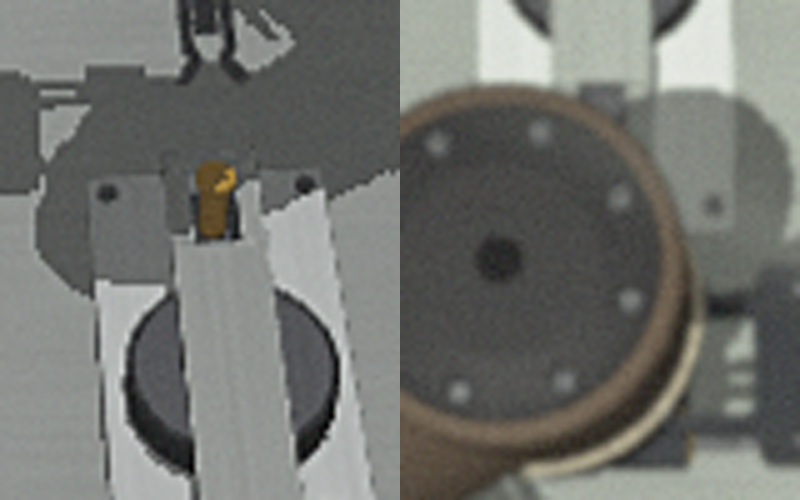

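Left (scene): clip mouth tips at crop (190,75) and (237,75), brass stud head at about (215,177). Right (top): the forearm hides the clip. I cast rays for the lateral offset.

```bash
python3 - <<'E'
from h import *
s=cv2.imread("pics/s4f.png"); h=cv2.cvtColor(s,cv2.COLOR_BGR2HSV)
m=cv2.inRange(h,(8,110,40),(30,255,255)); m[:205]=0;m[235:]=0;m[:,:300]=0;m[:,330:]=0
for y in range(208,232):
    x=np.flatnonzero(m[y]); 
    if len(x): print(y,x.min(),x.max(),end="; ")
g=cv2.cvtColor(s,cv2.COLOR_BGR2GRAY); print()
for y in range(183,198): print(y,g[y,300:324].tolist())
E
```

```text
212 312 312; 213 310 315; 214 310 316; 215 309 316; 216 309 316; 217 310 316; 218 310 315; 219 310 315; 220 310 314; 221 310 314; 222 310 314; 223 310 314; 224 310 314; 225 310 314; 226 310 314; 227 312 312; 
183 [142, 141, 142, 141, 149, 93, 44, 41, 105, 57, 48, 51, 40, 111, 49, 41, 90, 154, 145, 87, 81, 79, 101, 146]
184 [137, 138, 137, 141, 145, 120, 48, 39, 66, 46, 54, 49, 48, 86, 69, 44, 91, 153, 155, 83, 76, 78, 77, 100]
185 [141, 140, 141, 145, 146, 128, 46, 45, 96, 56, 43, 40, 45, 75, 72, 43, 71, 150, 148, 140, 144, 81, 77, 73]
186 [141, 144, 142, 142, 146, 150, 58, 40, 100, 40, 59, 60, 56, 90, 95, 41, 41, 151, 144, 146, 151, 143, 78, 70]
187 [139, 141, 139, 141, 146, 151, 54, 40, 97, 145, 142, 137, 143, 150, 104, 40, 30, 149, 144, 143, 139, 144, 140, 79]
188 [141, 144, 144, 142, 142, 154, 76, 42, 68, 158, 151, 146, 148, 152, 128, 46, 36, 124, 148, 141, 141, 146, 149, 136]
189 [143, 146, 144, 146, 145, 157, 81, 41, 42, 133, 152, 150, 146, 156, 110, 49, 36, 120, 148, 144, 141, 144, 144, 147]
190 [143, 143, 145, 143, 148, 153, 87, 41, 40, 64, 152, 151, 149, 134, 69, 38, 58, 145, 149, 144, 144, 146, 142, 144]
191 [142, 143, 143, 144, 144, 146, 147, 97, 43, 35, 109, 148, 156, 127, 47, 42, 85, 160, 152, 145, 142, 144, 147, 148]
192 [142, 142, 140, 139, 141, 144, 159, 87, 44, 42, 72, 103, 105, 96, 53, 48, 52, 88, 147, 148, 146, 149, 149, 155]
193 [143, 140, 140, 144, 143, 148, 104, 45, 49, 49, 84, 80, 82, 86, 60, 49, 47, 43, 82, 153, 153, 155, 101, 101]
194 [151, 149, 152, 151, 150, 158, 80, 46, 46, 71, 85, 83, 82, 86, 83, 60, 45, 45, 43, 84, 99, 97, 78, 81]
195 [103, 99, 96, 97, 106, 98, 60, 46, 57, 85, 85, 85, 83, 88, 86, 83, 55, 43, 53, 56, 81, 83, 80, 82]
196 [76, 78, 73, 83, 80, 58, 44, 52, 81, 88, 88, 86, 83, 86, 88, 89, 80, 66, 61, 79, 84, 83, 84, 84]
197 [84, 83, 82, 79, 85, 80, 82, 81, 86, 86, 82, 83, 84, 81, 84, 83, 82, 82, 78, 83, 86, 83, 84, 84]
```

```bash
python3 - <<'E'
from h import *
y=.0255;R=np.array([[np.cos(y),np.sin(y)],[np.sin(y),-np.cos(y)]])
e=np.array([.4869,.0526])
for n,u,v,z in(("bulge",311.9,191.3,.0935),("tips",312.2,195,.0945),("row187",311.4,187,.093),("headtop",312.5,215.2,.056),("shank",312,222,.045)):
    p=ray("scene",[[u,v]],z)[0]; print(n,p.round(4),"rel tool",(R@(p[:2]-e)).round(4))
print(R@(np.array([.602,.0553])-e))
E
```

```text
bulge [0.5599 0.0538 0.0935] rel tool [0.073  0.0006]
tips [0.5726 0.0536 0.0945] rel tool [0.0857 0.0012]
row187 [0.5455 0.0537 0.093 ] rel tool [0.0586 0.0004]
headtop [0.6035 0.054  0.056 ] rel tool [0.1166 0.0016]
shank [0.6156 0.0524 0.045 ] rel tool [0.1286 0.0035]
[0.11513142 0.00023561]
```

The clip is lined up with the stud to within about 1 mm; pocket-to-stud travel is about 53 mm. Lowering to an underside of 42 mm.

>>> move_arm:
  rows: "0 0 0 0 0 0.03 0.005;0 0 0 0 0 0.0126 0.005;0 0 0 0 0 0.005 0.005;0 0 0 0 0 0 0.005;0 0 0 0 0 0 0.005"

```text
t: 9.78
eef_pos: [0.4877, 0.0525, 0.0566]
ee_rot: [-3.141, -0.001, 0.027]
force: [-0.3, 0.7, -0.1]
width: 0.0137
gripper_force: 39.9
```

>>> move_arm:
  rows: "0 0 0 0.01 0 0 0.005;0 0 0 0.01 0 0 0.005;0 0 0 0.01 0 0 0.005;0 0 0 0 0 0 0.005;0 0 0 0 0 0 0.005"

```text
t: 10.4
eef_pos: [0.5169, 0.053, 0.0557]
ee_rot: [3.141, 0.001, 0.026]
force: [-0.9, -0.5, -0.6]
width: 0.0139
gripper_force: 39.9
```

>>> move_arm:
  rows: "0 0 0 0.002 0 0 0.005;0 0 0 0.002 0 0 0.005;0 0 0 0 0 0 0.005"

```text
t: 10.78
eef_pos: [0.5212, 0.0533, 0.056]
ee_rot: [-3.142, 0.0, 0.027]
force: [0.3, 0.6, -0.5]
width: 0.0139
gripper_force: 39.9
```

>>> move_arm:
  rows: "0 0 0 0.002 0 0 0.005;0 0 0 0 0 0 0.005"

```text
t: 11.02
eef_pos: [0.5223, 0.0531, 0.0556]
ee_rot: [3.141, 0.002, 0.026]
force: [-4.0, 0.8, -0.8]
width: 0.0137
gripper_force: 39.9
```

>>> move_arm:
  rows: "0 0 0 0.002 0 0 0.005;0 0 0 0 0 0 0.005"

```text
t: 11.28
eef_pos: [0.524, 0.0531, 0.0554]
ee_rot: [3.141, 0.002, 0.026]
force: [-4.2, 1.3, -1.5]
width: 0.0134
gripper_force: 39.9
```

>>> move_arm:
  rows: "0 0 0 0.0015 0 0 0.005;0 0 0 0 0 0 0.005"

```text
t: 11.52
eef_pos: [0.5255, 0.0531, 0.0553]
ee_rot: [3.141, 0.002, 0.026]
force: [-3.5, 0.3, -2.0]
width: 0.0138
gripper_force: 39.9
```

>>> move_arm:
  rows: "0 0 0 0.0015 0 0 0.005;0 0 0 0 0 0 0.005"

```text
t: 11.78
eef_pos: [0.5276, 0.0533, 0.0556]
ee_rot: [3.141, 0.001, 0.027]
force: [-4.1, -0.1, -1.1]
width: 0.0141
gripper_force: 39.9
```

>>> move_arm:
  rows: "0 0 0 0.0015 0 0 0.005;0 0 0 0 0 0 0.005"

```text
t: 12.02
eef_pos: [0.5306, 0.0537, 0.0562]
ee_rot: [-3.141, -0.002, 0.027]
force: [-0.8, 0.2, -2.1]
width: 0.0135
gripper_force: 39.9
```

>>> move_arm:
  rows: "0 0 0 0.0015 0 0 0.005;0 0 0 0 0 0 0.005"

```text
t: 12.28
eef_pos: [0.532, 0.0538, 0.0562]
ee_rot: [-3.141, -0.001, 0.027]
force: [0.2, -0.4, -2.7]
width: 0.0139
gripper_force: 39.9
```

>>> move_arm:
  rows: "0 0 0 0.0015 0 0 0.005;0 0 0 0 0 0 0.005"

```text
t: 12.52
eef_pos: [0.5338, 0.0539, 0.0563]
ee_rot: [-3.141, -0.002, 0.027]
force: [1.7, 0.4, -1.8]
width: 0.0138
gripper_force: 39.9
```

>>> move_arm:
  rows: "0 0 0 0.0015 0 0 0.005;0 0 0 0 0 0 0.005"

```text
t: 12.78
eef_pos: [0.5352, 0.054, 0.0563]
ee_rot: [-3.141, -0.002, 0.027]
force: [2.0, -0.5, -1.4]
width: 0.0139
gripper_force: 39.9
```

The force has turned over past the bulges at about x 0.530, so the seat should be near 0.540. I continue until the spine touches.

>>> move_arm:
  rows: "0 0 0 0.0015 0 0 0.005;0 0 0 0 0 0 0.005"

```text
t: 13.02
eef_pos: [0.5361, 0.0538, 0.0561]
ee_rot: [-3.141, -0.001, 0.027]
force: [2.5, 1.0, -1.5]
width: 0.0137
gripper_force: 39.9
```

>>> move_arm:
  rows: "0 0 0 0.0015 0 0 0.005;0 0 0 0 0 0 0.005"

```text
t: 13.28
eef_pos: [0.5373, 0.0538, 0.0559]
ee_rot: [-3.142, -0.0, 0.027]
force: [1.5, 0.1, -2.0]
width: 0.0141
gripper_force: 39.9
```

>>> move_arm:
  rows: "0 0 0 0.001 0 0 0.005;0 0 0 0 0 0 0.005"

```text
t: 13.52
eef_pos: [0.5381, 0.0537, 0.0559]
ee_rot: [3.142, 0.0, 0.027]
force: [0.7, 0.3, -1.5]
width: 0.0137
gripper_force: 39.9
```

>>> move_arm:
  rows: "0 0 0 0.001 0 0 0.005;0 0 0 0 0 0 0.005"

```text
t: 13.78
eef_pos: [0.5392, 0.0538, 0.0559]
ee_rot: [3.142, 0.0, 0.027]
force: [0.3, 0.3, -0.7]
width: 0.0137
gripper_force: 39.9
```

>>> move_arm:
  rows: "0 0 0 0.0008 0 0 0.005;0 0 0 0 0 0 0.005"

```text
t: 14.02
eef_pos: [0.54, 0.0538, 0.0559]
ee_rot: [3.142, 0.0, 0.027]
force: [-0.0, 0.2, -0.4]
width: 0.014
gripper_force: 39.9
```

>>> move_arm:
  rows: "0 0 0 0.0006 0 0 0.005;0 0 0 0 0 0 0.005"

```text
t: 14.28
eef_pos: [0.5406, 0.0538, 0.056]
ee_rot: [3.142, -0.0, 0.027]
force: [0.2, -0.5, -0.9]
width: 0.0137
gripper_force: 39.9
```

>>> move_arm:
  rows: "0 0 0 0.0006 0 0 0.005;0 0 0 0 0 0 0.005"

```text
t: 14.52
eef_pos: [0.541, 0.0538, 0.0559]
ee_rot: [3.142, 0.0, 0.027]
force: [-0.3, -0.2, 0.1]
width: 0.0135
gripper_force: 39.9
```

>>> move_arm:
  rows: "0 0 0 0.0006 0 0 0.005;0 0 0 0 0 0 0.005"

```text
t: 14.78
eef_pos: [0.5412, 0.0537, 0.0558]
ee_rot: [3.141, 0.001, 0.027]
force: [-3.0, 0.5, 0.9]
width: 0.0141
gripper_force: 39.9
```

>>> move_arm:
  rows: "0 0 0 0.0005 0 0 0.005;0 0 0 0 0 0 0.005"

```text
t: 15.02
eef_pos: [0.5413, 0.0536, 0.0557]
ee_rot: [3.141, 0.002, 0.026]
force: [-4.4, 1.5, 0.8]
width: 0.0137
gripper_force: 39.9
```

The spine stop is at x 0.541. I back off 1.7 mm to the seat, lower slightly and release.

>>> move_arm:
  rows: "0 0 0 -0.0017 0 0 0.005;0 0 0 0 0 0.001 0.005;0 0 0 0 0 0.0005 0.005;0 0 0 0 0 0 0.005;0 0 0 0 0 0 0.005"
  squeeze: 20

```text
t: 15.65
eef_pos: [0.5409, 0.0539, 0.0546]
ee_rot: [-3.141, -0.001, 0.027]
force: [0.5, 0.2, -0.2]
width: 0.0136
gripper_force: 20.0
```

>>> move_arm:
  rows: "0 0 0 0 0 0 0.016;0 0 0 0 0 0 0.02;0 0 0 0 0 0 0.03;0 0 0 0 0 0 0.04;0 0 0 0 0 0 0.04;0 0 0 0 0 0 0.04"

```text
t: 16.4
eef_pos: [0.5406, 0.0538, 0.0545]
ee_rot: [3.142, 0.0, 0.027]
force: [0.4, 0.3, 0.1]
width: 0.0397
gripper_force: 0.0
```

Released. Lift straight up, then move away toward the robot's side for a look.

>>> move_arm:
  rows: "0 0 0 0 0 -0.01 0.04;0 0 0 0 0 -0.03 0.04;0 0 0 0 0 -0.04 0.04;0 0 0 0 0 -0.05 0.04;0 0 0 -0.01 0.055 0 0.04;0 0 0 -0.01 0.055 0 0.04;0 0 0 -0.01 0.055 0 0.04;0 0 0 -0.01 0.055 0 0.04"

```text
t: 17.4
eef_pos: [0.5061, -0.1688, 0.1856]
ee_rot: [3.141, -0.001, 0.027]
force: [1.1, -0.5, -0.7]
width: 0.0401
gripper_force: 0.0
```

>>> move_arm:
  rows: "0 0 0 -0.01 0.055 0 0.04;0 0 0 0 0 0 0.04;0 0 0 0 0 0 0.04"

```text
t: 17.77
eef_pos: [0.4978, -0.2226, 0.1849]
ee_rot: [-3.142, -0.0, 0.026]
force: [0.0, 0.1, 0.9]
width: 0.0399
gripper_force: 0.0
```

```bash
python3 - <<'E'
from h import *
r=lambda a,x,y,w,h:cv2.resize(a[y:y+h,x:x+w],(400,500),interpolation=cv2.INTER_CUBIC)
s,d=arm.grab_frame("scene");t,dt=arm.grab_frame("top"); cv2.imwrite("pics/s5f.png",s);cv2.imwrite("pics/t5f.png",t)
cv2.imwrite("pics/c5.png",np.hstack([r(s,285,165,64,80),r(t,224,165,64,80)])); print(arm.get_state()["force"],arm.get_state()["eef_pos"])
P=cloud("scene",d).reshape(-1,3); k=(abs(P[:,0]-.54)<.02)&(abs(P[:,1]-.054)<.015)&(P[:,2]>.05);print(k.sum(),P[k].mean(0),P[k,2].max())
E
```

```text
[0.22425391 0.3673309  0.43643896] [ 0.49820894 -0.22163828  0.18483423]
74 [0.54363352 0.05281417 0.06462908] 0.07549341717049537
```

View pics/c5.png

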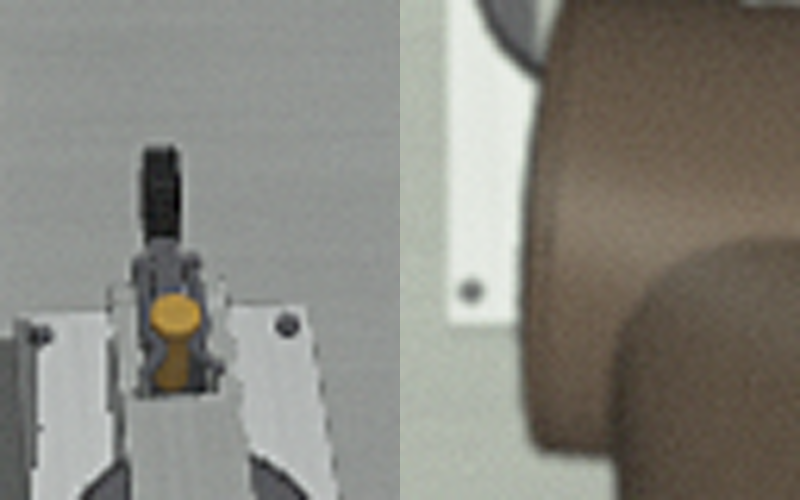

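The scene view (left) shows the clip standing level on the bar under the stud's head at crop (175,315), with its arms closed in front of the shank at (155–205,355). The bar is flat and the gripper is away, so I hand in.

```bash
python3 -c "
from station import arm
print(arm.job_done())"
```

```text
the job is handed in; nothing more can be done
None
```

The bar is folded down and the middle-sized clip is snapped onto the stud with its arms closed. I let go of it and handed the job in at about 18 s; the highest force I read was about 7 N, and no verdict came back.

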